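# Reset the tripped stitching-machine drive box

## Task

The stitching machine's drive has tripped: on the grey box with the steel sliding shutter, push the shutter fully open by its rib, reach a fingertip into the round well and press the sunken reset key right down, keeping it down for about a second, then push the shutter fully closed again. Only push with the fingers, never grip the rib, and leave the key in the other box's open square well and all the loose things on the bench alone.

Things in the scene. Friction and masses are not known exactly. Their poses are not given: they have to be found in the camera images.
- drive_box: Grey painted steel box fixed to the bench, 120 (x) x 200 (y) x 65 mm tall; origin under its centre. A round well, 50 mm in diameter, opens in its top; the well's axis is 48 mm from the box's centre along the box's own -y, and it is 35 mm deep. A steel shutter slides along the box's y over the well. The two aluminium rails beside the shutter rise 6 mm above the top and cannot be felt. The box stands on the left or on the right of the bench, turned up to about 20 degrees.
- shutter (a joint): travel of the sliding shutter, m: 0 closed (centred over the well), 0.064 fully open (moved along the box's +y, well quite clear). Found shut or up to 15 mm open. About 2 N of friction; stays where it is left, with stops at both ends.
- rib_top (a point): centre of the top edge of the shutter's rib, moving with the shutter. The shutter is a steel plate 70 (x) x 66 (y) x 3 mm lying on the box's top (its upper face 68 mm above the bench); across its middle stands a rib 50 mm long (box x), 12 mm thick (box y), 16 mm high (top 84 mm above the bench). Push the rib's -y face to open, its +y face to close; pressing on both faces at once is gripping it, which is not allowed.
- reset_key (a joint): travel of the reset key, m: 0 released, 0.006 fully down. A spring returns it: 1.2 N to start it, 6 N fully down.
- reset_key_face (a point): centre of the reset key's upper face, moving with the key: black plastic key 32 mm in diameter, upright in the middle of the round well, its face 18 mm below the box's top (47 mm above the bench) when released; pressed straight down
- lamp_box: Grey painted steel box fixed to the bench, 120 (x) x 200 (y) x 65 mm tall; origin under its centre. The bench-lamp control, of the same size as the drive box, with an open square well (50 mm) and no shutter, on the other side of the bench.
- lamp_key (a joint): travel of the other box's key, m: 0 released, 0.006 down; a like black key sunk 18 mm in the open square well; not to be pressed
- thread_cone_mid (a point): grey thread cone standing between the two boxes, 52 mm across its foot, 78 mm tall; loose; point on its axis 39 mm up; not to be disturbed
- eyelet_tray: low yellow plastic tray with three compartments, 75 x 120 x 28 mm, loose, on the robot's side of the bench to the left; origin under its centre; not to be disturbed
- awl: awl with a wooden handle, lying on the robot's side of the bench to the right; loose; not to be disturbed
- glue_tin: steel tin with a paper label, 70 mm across, 80 mm tall, loose, beyond the boxes; origin under its centre; not to be disturbed
- hammer: hammer with a wooden handle, lying loose beyond the boxes; not to be disturbed
- cutting_die: dark steel ring-shaped cutting die, 90 mm across, 30 mm tall, loose, on the left; origin under its centre; not to be disturbed
- shoe_last: wooden shoe last, 220 mm long, about 100 mm tall, loose, on the right; origin under its middle; not to be disturbed

How it is judged:
By the outcome, as a careful person would: the job done as asked, in the order asked, and still so for the second after the job is handed in, with the robot touching nothing.
It also fails if it takes over 53 s, if anything falls off the work surface, if the arm or the gripper's body presses on something with over 40 N, if the wrist force passes 120 N, or if a joint passes its speed limit or range.

## Robot

A 7-joint arm with a two-finger parallel gripper is mounted at the origin on the work surface. World frame = base frame: x ahead of the robot, y to its left, z up, the work surface at z = 0. Lengths are in m, angles in rad, forces in N, time in s.
With the tool pointing down it reaches from about 0.4 to 0.85 m from the base axis. Payload 10.4 kg.
Tool frame: the origin (TCP) lies between the finger pads; the fingertips stand 14 mm ahead of it and the grasp point (between the pads) lies 5 mm behind it; x points along the fingers, y is the direction in which the jaws open and shut, and the axes are right-handed (so a half turn about x gives the same grasp; the last joint's range is limited). The gripper opens to 85 mm and grips with 20 to 120 N. Pads are 22 mm wide; open, the fingers measure 114 mm over their backs; the gripper's body (76 mm by 85 mm) begins 54 mm behind the grasp point. The pads swing forward as they close: fully open they stand 13 mm farther back than shut.
Start: joints at [1.088, 0.332, -0.065, 1.46, 0.022, 1.35, -0.088], TCP at [0.277, -0.56, 0.245] pointing down, gripper open.
Joint ranges: [-2.6, 2.6], [-0.5, 2.12], [-1.47, 1.34], [0.16, 2.42], [-1.27, 4.41], [0.06, 2.06], [-2.6, 2.6]. Speed limits (rad/s): [2.22, 2.22, 2.79, 2.79, 3.14, 3.14, 3.14].

## Interface

Orientations are given as a unit quaternion [w, x, y, z].
In Python, from bench import manip gives the robot as it stands. The module is installed in compiled form; this text tells all that it offers. Calls block until the motion is done:
- manip.goto(position, orientation): joint-space move of the TCP to a pose.
- manip.movel(position, ori=None, vel=0.15): straight line of the TCP; ori=None keeps the orientation; vel is the mean speed in m/s.
- manip.goto_joints(angles): joint-space move.
- manip.command_gripper(opening): finger opening in m; the grip force is fixed at half the most; returns when the fingers have stopped.
- manip.pause(seconds).
- manip.inverse_kinematics(position, orientation): joint angles nearest the present ones, or None.
- manip.get_obs(): the state.
- manip.get_image(name): name is "side" or "top"; returns a dict with "image" (384x512x3 uint8, blue, green, red), "camera_matrix" (3x3 intrinsics, pixels), "pose" (4x4, takes a point from camera to world coordinates). Camera axes: x right, y down, z forward; pixel columns grow to the right and rows downward; lengths in m; the calibration is good to about 2 mm. A picture is of the moment at which its call begins. There is no depth.
A pose or a line that the arm cannot do raises manip.PlanningError and nothing moves.
- manip.hand_in(): hands the job in, once; it reports no verdict.
The state is a dict: "clock": time; "joints": joint angles; "qvel": joint speeds; "tau": joint torques, N m; "tcp_pos": TCP position; "orientation": TCP orientation; "ft_force": force on the tool from outside, world axes, zero at the start; "wrist_torque": the same for the moment, N m; "finger_gap": finger opening in m.
Only numpy, scipy, OpenCV 4.12 (cv2) and the standard library are available. Lean on these libraries where they do the work, as an engineer would, in place of code of your own. Each camera call takes 0.05 s, during which the arm holds its last target.

## Working session

There is one attempt and no reset: what is moved stays moved. The work goes in short steps, each a Python script; the robot and the scene stay as the last script left them, time stands still between calls to the robot, and variables do not carry over. Pictures are saved under pics/ and viewed, and the job is handed in when it is done.

```bash
mkdir -p pics
python3 - <<'E'
from bench import manip
import cv2,numpy as np
np.set_printoptions(precision=4,suppress=True)
for n in("top","side"):
    d=manip.get_image(n); cv2.imwrite(f"pics/{n}0.png",d["image"]); print(n,d["camera_matrix"],d["pose"])
    np.savez(f"{n}0.npz",**d)
o=manip.get_obs();print(o)
E
```

```text
top [[480.7727   0.     266.8341]
 [  0.     480.7727 194.759 ]
 [  0.       0.       1.    ]] [[-0.0247 -0.9984  0.0501  0.4612]
 [-0.9997  0.0248  0.0025 -0.0153]
 [-0.0037 -0.05   -0.9987  1.5109]
 [ 0.      0.      0.      1.    ]]
side [[442.0256   0.     252.8126]
 [  0.     442.0256 192.603 ]
 [  0.       0.       1.    ]] [[-0.9887 -0.0886  0.121   0.4046]
 [-0.1488  0.4778 -0.8658  1.0143]
 [ 0.0189 -0.874  -0.4855  0.6786]
 [ 0.      0.      0.      1.    ]]
{'clock': 0.1, 'joints': array([ 1.0884,  0.3328, -0.0647,  1.4609,  0.0216,  1.3499, -0.0885]), 'qvel': array([ 0.0008, -0.0019, -0.    , -0.0002,  0.0006,  0.002 ,  0.0019]), 'tau': array([  0.0008, -62.6744,   0.0488, -39.2435,   0.0163,   0.0069,
         0.    ]), 'tcp_pos': array([ 0.2772, -0.5598,  0.2446]), 'orientation': array([-0.1607, -0.6884, -0.1616,  0.6886]), 'ft_force': array([-0.4144, -0.2505, -0.1843]), 'wrist_torque': array([ 0.0399,  0.0536, -0.0115]), 'finger_gap': 0.08540200772387446}
```

View pics/top0.png

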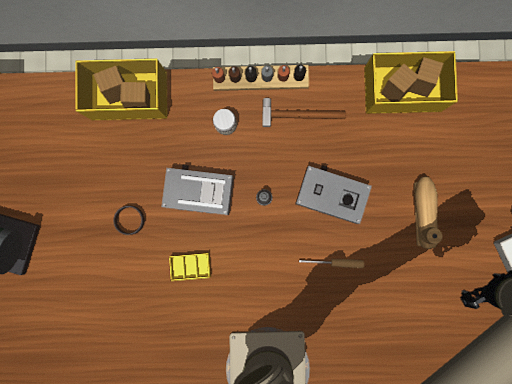

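View pics/side0.png

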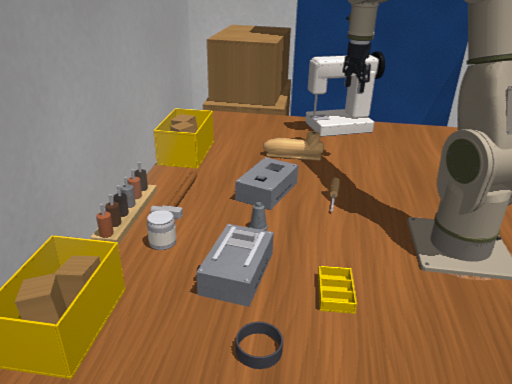

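```bash
cat > h.py <<'E'
import numpy as np,cv2
def ray(d,u,v):
    K=d["camera_matrix"];P=d["pose"];r=P[:3,:3]@np.linalg.solve(K,np.array([u,v,1.]));return P[:3,3],r
def onz(d,u,v,z):
    o,r=ray(d,u,v);return o+r*(z-o[2])/r[2]
def proj(d,p):
    P=d["pose"];c=P[:3,:3].T@(np.array(p)-P[:3,3]);q=d["camera_matrix"]@c;return q[:2]/q[2]
E
python3 - <<'E'
import numpy as np,cv2
t=np.load("top0.npz")["image"];s=np.load("side0.npz")["image"]
a=cv2.resize(t[155:225,150:245],None,fx=8,fy=8,interpolation=cv2.INTER_CUBIC)
b=cv2.resize(s[215:305,190:285],None,fx=6,fy=6,interpolation=cv2.INTER_CUBIC)
cv2.imwrite("pics/tz.png",a);cv2.imwrite("pics/sz.png",b)
E
```

```text
(no output)
```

View pics/tz.png

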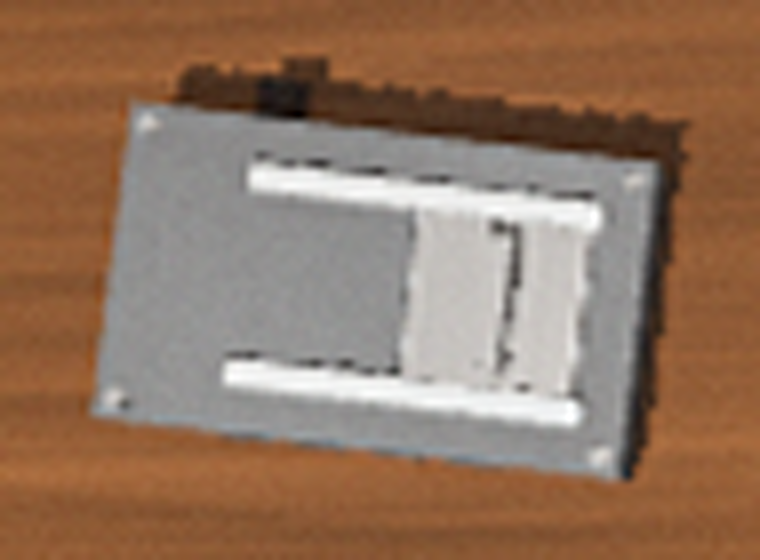

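View pics/sz.png

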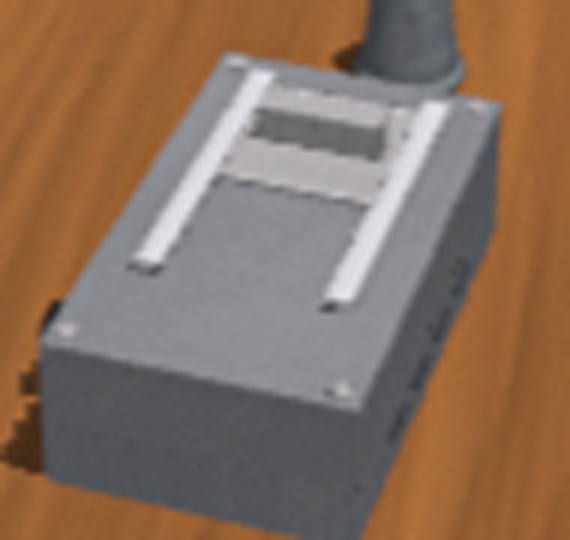

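Run:
```python
import numpy as np,cv2
from h import *
np.set_printoptions(precision=4,suppress=True)
T=dict(np.load("top0.npz"));S=dict(np.load("side0.npz"))
tz=lambda x,y:(150+(x+.5)/8-.5,155+(y+.5)/8-.5)
sz=lambda x,y:(190+(x+.5)/6-.5,215+(y+.5)/6-.5)
def rep(name,pts):
    p=np.array(pts);c=p[:,:2].mean(0)
    print(name,"c",c,"d01",np.linalg.norm(p[0]-p[1]),"d12",np.linalg.norm(p[1]-p[2]),"d23",np.linalg.norm(p[2]-p[3]),"d30",np.linalg.norm(p[3]-p[0]))
    v=(p[0]-p[1])+(p[3]-p[2]); print("  y-axis ang deg",np.degrees(np.arctan2(-v[0],v[1])))
    w=(p[0]-p[3])+(p[1]-p[2]); print("  x-axis ang deg",np.degrees(np.arctan2(w[1],w[0])))
# top screws TL,TR,BR,BL : image left=+y, up=+x
rep("topscrew",[onz(T,*tz(*q),.066) for q in [(148,122),(635,182),(598,458),(113,398)]])
rep("sidescrew",[onz(S,*sz(*q),.066) for q in [(67,330),(238,63),(480,105),(342,390)]])
# contour
hsv=cv2.cvtColor(T["image"],cv2.COLOR_BGR2HSV)
m=((hsv[...,1]<60)&(hsv[...,2]>90)).astype(np.uint8); 
r=np.zeros_like(m); r[155:225,150:245]=m[155:225,150:245]
cs,_=cv2.findContours(r,cv2.RETR_EXTERNAL,cv2.CHAIN_APPROX_NONE);c=max(cs,key=cv2.contourArea)
q=cv2.boxPoints(cv2.minAreaRect(c));print(q)
i=np.argsort(q[:,0]);L=q[i[:2]];R=q[i[2:]];L=L[np.argsort(L[:,1])];R=R[np.argsort(R[:,1])]
rep("contour",[onz(T,*a,.065) for a in (L[0],R[0],R[1],L[1])])
# plate edges
rep("plate",[onz(T,*tz(*q),.068) for q in [(415,210),(587,230),(568,392),(402,372)]])
rep("plate side",[onz(S,*sz(*q),.068) for q in [(222,177),(268,88),(408,108),(372,203)]])
print("cone",onz(T,264,197,.04),onz(S,258,226,0))
```

```text
topscrew c [0.551  0.2005] d01 0.18534691099558362 d12 0.10485082978865105 d23 0.18394112636393686 d30 0.1048906508046659
  y-axis ang deg -8.46436826723763
  x-axis ang deg -8.421354047038552
sidescrew c [0.5521 0.1977] d01 0.1847165826850767 d12 0.10455021230226871 d23 0.18715461302122008 d30 0.10426521523213982
  y-axis ang deg -8.30664979451242
  x-axis ang deg -7.8937295930642515
[[160.8936 206.9307]
 [165.4416 167.1362]
 [231.9444 174.7365]
 [227.3964 214.531 ]]
contour c [0.551  0.2002] d01 0.20245223697921666 d12 0.12074333871752177 d23 0.20161963289916165 d30 0.1209073305854185
  y-axis ang deg -7.9466067289806634
  x-axis ang deg -7.510265475758968
plate c [0.5455 0.1554] d01 0.06523008330727155 d12 0.06134780119220715 d23 0.06285457428338667 d30 0.06116901659714455
  y-axis ang deg -8.176171709511616
  x-axis ang deg -6.7180964096283695
plate side c [0.5474 0.1532] d01 0.0647676631025001 d12 0.05902607105061308 d23 0.06699485934860212 d30 0.06076163077802
  y-axis ang deg -4.699275392158615
  x-axis ang deg -5.227803212708537
cone [ 0.5284 -0.0028  0.04  ] [ 0.531  -0.0091  0.    ]
```

```bash
cat >> h.py <<'E'
from scipy.spatial.transform import Rotation as Ro
C=np.array([.5515,.1993]);A=np.radians(-8.3)
BX=np.array([np.cos(A),np.sin(A)]);BY=np.array([-np.sin(A),np.cos(A)])
def B(x,y,ztip): # fingertip in box frame -> TCP world
    p=C+x*BX+y*BY; return np.array([p[0],p[1],ztip+.014])
def toBox(p): d=np.array(p[:2])-C; return np.array([d@BX,d@BY,p[2]-.014])
def ori(sgn):
    X=np.array([0,0,-1.]);Y=sgn*np.array([BX[0],BX[1],0]);R=np.stack([X,Y,np.cross(X,Y)],1)
    q=Ro.from_matrix(R).as_quat();return q[[3,0,1,2]]
E
python3 - <<'E'
from bench import manip
from h import *
np.set_printoptions(precision=4,suppress=True)
o=manip.get_obs()
q=o["orientation"];print(Ro.from_quat(q[[1,2,3,0]]).as_matrix())
for s in(1,-1):
    print(s,manip.inverse_kinematics(B(0,-.085,.13),ori(s)),manip.inverse_kinematics(B(0,.06,.13),ori(s)))
E
```

```text
[[-0.0006  0.4438 -0.8961]
 [ 0.0011 -0.8961 -0.4438]
 [-1.     -0.0013  0.0001]]
1 [ 0.4614  0.3924 -0.9057  1.7454  0.3334  1.167  -0.6856] [ 0.2621  0.6247 -1.0636  1.5651  0.5615  1.2875 -1.027 ]
-1 [ 0.6761  0.5625 -1.2383  1.737   0.5593  1.2539  2.2969] [ 0.3504  0.7395 -1.2473  1.5612  0.7117  1.3622  2.0255]
```

Run:
```python
from bench import manip
from h import *
np.set_printoptions(precision=4,suppress=True)
manip.command_gripper(0.0)
manip.goto(B(0,-.088,.16),ori(1))
o=manip.get_obs();print(o["clock"],toBox(o["tcp_pos"]),o["ft_force"],o["finger_gap"])
for n in("top","side"):
    d=manip.get_image(n);cv2.imwrite(f"pics/{n}1.png",d["image"])
    u=proj(d,B(0,-.048,.068)-[0,0,.014]); x,y=int(u[0]),int(u[1])
    cv2.imwrite(f"pics/{n}1z.png",cv2.resize(d["image"][max(0,y-60):y+60,x-75:x+75],None,fx=5,fy=5,interpolation=cv2.INTER_CUBIC))
```

```text
3.4333 [ 0.0005 -0.0891  0.1599] [-0.4028 -0.3541  0.6424] -0.00013620976586313594
```

View pics/side1z.png

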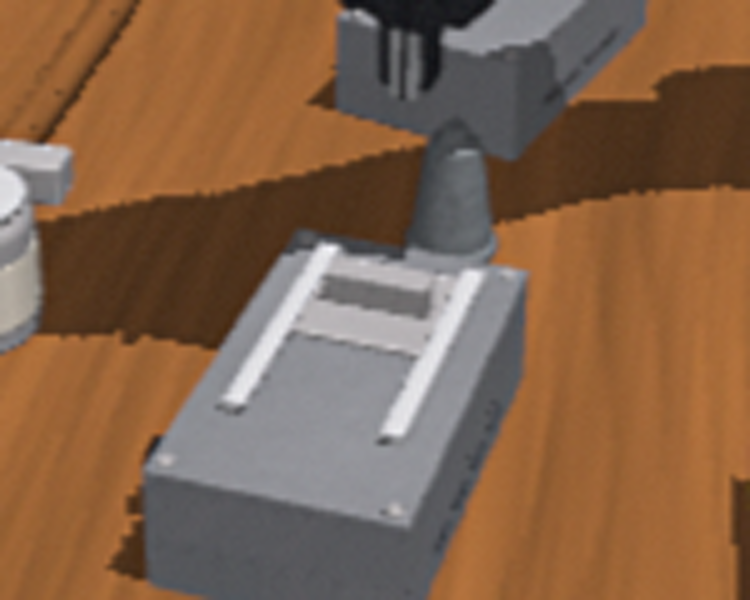

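View pics/top1z.png

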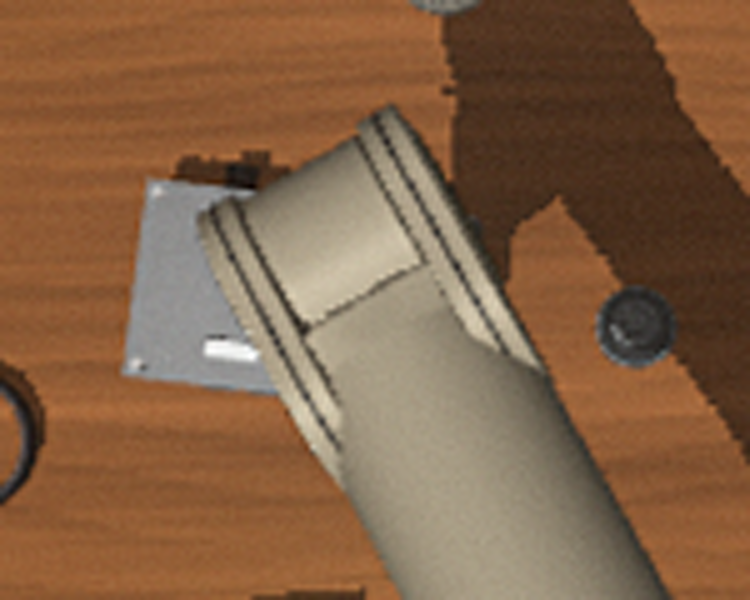

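```bash
cat >> h.py <<'E'
def st(manip,tag=""):
    o=manip.get_obs();f=o["ft_force"];print(tag,"t%.2f"%o["clock"],toBox(o["tcp_pos"]),"f box",np.array([f[:2]@BX,f[:2]@BY,f[2]]));return np.array([f[:2]@BX,f[:2]@BY,f[2]]),toBox(o["tcp_pos"])
E
python3 - <<'E'
from bench import manip
from h import *
np.set_printoptions(precision=4,suppress=True)
manip.movel(B(0,-.088,.075),vel=.12)
f0,_=st(manip,"down")
y=-.088
for t in(-.070,-.06,-.05,-.03,-.012):
    manip.movel(B(0,t,.075),vel=.05);f,p=st(manip);y=t
    if abs(f[1]-f0[1])>12 or abs(f[2]-f0[2])>10: break
else:
    while y<.012:
        y+=.0015;manip.movel(B(0,y,.075),vel=.03);f,p=st(manip)
        if abs(f[1]-f0[1])>9: break
E
```

```text
down t4.39 [ 0.0004 -0.0877  0.0757] f box [-1.1286  0.6673 -0.0312]
 t4.90 [-0.0001 -0.0696  0.075 ] f box [-0.8958 -0.7054  0.3799]
 t5.25 [-0.0001 -0.0595  0.075 ] f box [-0.094   0.9948  0.5596]
 t5.60 [-0.0001 -0.0493  0.075 ] f box [-0.0744  0.9611  0.3315]
 t6.15 [-0.0002 -0.0293  0.0751] f box [-0.4324 -0.487   0.1853]
 t6.66 [-0.0002 -0.0112  0.075 ] f box [-0.1498 -0.0188 -0.5101]
 t6.91 [-0.     -0.0104  0.0751] f box [-0.4604  0.8341  0.5168]
 t7.16 [ 0.0001 -0.0091  0.075 ] f box [ 0.4638 -0.5671 -0.0052]
 t7.41 [ 0.     -0.0075  0.075 ] f box [ 0.0447 -1.6565 -0.0363]
 t7.66 [ 0.     -0.0059  0.075 ] f box [ 1.3174 -1.2935 -0.1029]
 t7.91 [ 0.     -0.0043  0.075 ] f box [ 1.0353 -0.1364  0.1444]
 t8.16 [-0.     -0.0028  0.075 ] f box [ 0.7749 -1.1878  0.1478]
 t8.41 [-0.     -0.0013  0.075 ] f box [ 0.4558 -0.3611 -0.7806]
 t8.66 [-0.      0.0002  0.075 ] f box [ 0.1632 -1.2044 -0.4446]
 t8.91 [0.     0.0005 0.0749] f box [-0.9391 -5.0863  2.9697]
 t9.16 [0.0001 0.0006 0.0749] f box [ -3.6145 -10.2067   6.4419]
```

Run:
```python
from bench import manip
from h import *
np.set_printoptions(precision=4,suppress=True)
manip.movel(B(0,-.012,.075),vel=.1)
manip.movel(B(0,-.048,.10),vel=.15)
st(manip)
d=manip.get_image("side")
u=proj(d,B(0,-.03,.068)-[0,0,.014]); x,y=int(u[0]),int(u[1])
cv2.imwrite("pics/side2z.png",cv2.resize(d["image"][y-50:y+50,x-60:x+60],None,fx=6,fy=6,interpolation=cv2.INTER_CUBIC))
np.savez("side2.npz",**d)
print(x,y)
```

```text
t9.90 [ 0.0001 -0.0474  0.1001] f box [-0.0736  0.8591 -0.2499]
241 242
```

View pics/side2z.png

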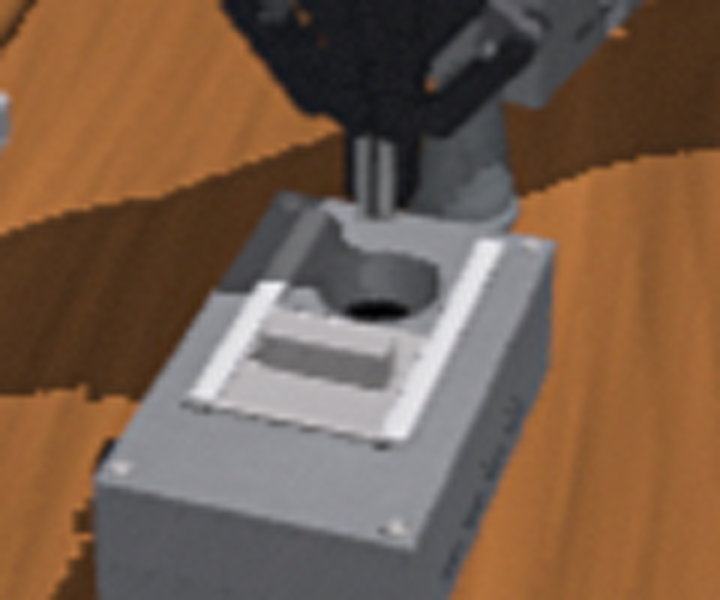

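Run:
```python
from h import *
np.set_printoptions(precision=4,suppress=True)
d=dict(np.load("side2.npz"));z=lambda u:((u-[181,192]+.5)*6-.5)
for q in [(0,-.048),(.025,-.048),(-.025,-.048),(0,-.073),(0,-.023)]:
    print(q,z(proj(d,B(*q,.065)-[0,0,.014])))
for q in[(.025,.010),(-.025,.010),(.025,.022),(-.025,.022)]: print("rib",q,z(proj(d,B(*q,.084)-[0,0,.014])))
print("tip",z(proj(d,B(.0,-.0474,.1001)-[0,0,.014])))
```

```text
(0, -0.048) [379.2356 285.5875]
(0.025, -0.048) [320.1285 274.2566]
(-0.025, -0.048) [439.028  297.0498]
(0, -0.073) [398.0447 252.0013]
(0, -0.023) [359.6682 320.5281]
rib (0.025, 0.01) [270.408  316.0819]
rib (-0.025, 0.01) [395.5987 340.7112]
rib (0.025, 0.022) [259.5353 333.8462]
rib (-0.025, 0.022) [385.868  358.9468]
tip [379.5713 213.0582]
```

Run:
```python
from bench import manip
from h import *
np.set_printoptions(precision=4,suppress=True)
manip.movel(B(0,-.048,.10),vel=.05)
manip.movel(B(0,-.048,.070),vel=.1);f0,_=st(manip)
manip.movel(B(0,-.048,.050),vel=.06);f,_=st(manip)
z=.050
if abs(f-f0).max()<5:
  while z>.034:
    z-=.001;manip.movel(B(0,-.048,z),vel=.02);f,p=st(manip)
    if np.linalg.norm(f)>14 or np.hypot(f[0],f[1])>9: break
```

```text
t10.65 [-0.0004 -0.0479  0.0695] f box [ 0.6442 -0.1615  0.0347]
 t11.13 [-0.0002 -0.048   0.0497] f box [ 0.063  -0.0579  0.7568]
 t11.38 [ 0.0001 -0.048   0.0492] f box [1.485  0.3931 0.3631]
 t11.63 [-0.    -0.048  0.048] f box [-0.1452 -0.374  -0.1303]
 t11.88 [ 0.0001 -0.048   0.0471] f box [0.4529 0.1733 0.7504]
 t12.13 [ 0.0001 -0.0479  0.0461] f box [ 0.5024 -0.4615  1.3359]
 t12.38 [ 0.0001 -0.0479  0.0451] f box [-0.4915  0.0333  2.4848]
 t12.63 [ 0.0001 -0.0479  0.0441] f box [-0.276   0.1502  3.609 ]
 t12.88 [ 0.0001 -0.0479  0.0431] f box [-0.5074 -0.625   4.7627]
 t13.13 [ 0.0001 -0.048   0.0421] f box [0.6146 0.8668 4.9394]
 t13.38 [ 0.0001 -0.0479  0.0412] f box [-0.2612 -0.687   5.7836]
 t13.63 [ 0.0002 -0.0479  0.041 ] f box [-3.8405 -2.5586 15.5246]
```

Key bottomed exactly as expected (0.0410 m, 15 N). Hold, then release and close.

Run:
```python
from bench import manip
from h import *
np.set_printoptions(precision=4,suppress=True)
manip.pause(1.2);st(manip,"held")
manip.movel(B(0,-.048,.07),vel=.08);st(manip,"released")
manip.movel(B(0,-.048,.115),vel=.15)
manip.movel(B(0,.056,.115),vel=.15)
manip.movel(B(0,.056,.075),vel=.1);f0,_=st(manip,"down")
y=.056
for t in(.045,.03,.01,-.008,-.022):
    manip.movel(B(0,t,.075),vel=.05);f,p=st(manip);y=t
    if abs(f[1]-f0[1])>12 or abs(f[2]-f0[2])>10: print("ABORT");break
else:
    while y>-.042:
        y-=.0015;manip.movel(B(0,y,.075),vel=.03);f,p=st(manip)
        if abs(f[1])>9: break
    manip.movel(B(0,y+.02,.075),vel=.08)
    manip.movel(B(0,y+.05,.2),vel=.2);st(manip,"up")
    d=manip.get_image("side");np.savez("side3.npz",**d)
    cv2.imwrite("pics/side3z.png",cv2.resize(d["image"][192:292,181:301],None,fx=6,fy=6,interpolation=cv2.INTER_CUBIC))
```

```text
held t14.83 [ 0.0002 -0.0479  0.041 ] f box [-2.873  -2.0375 15.016 ]
released t15.36 [-0.0001 -0.0482  0.07  ] f box [0.2574 0.3476 0.4534]
down t17.20 [-0.0001  0.0559  0.0748] f box [ 0.1455 -0.9943  0.7036]
 t17.57 [0.0004 0.0444 0.0753] f box [-0.4422 -0.0085 -0.0259]
 t18.02 [0.0002 0.0294 0.075 ] f box [0.5889 0.3158 0.2797]
 t18.57 [0.0002 0.0093 0.0749] f box [0.1103 0.1    0.0469]
 t19.07 [ 0.0002 -0.0088  0.075 ] f box [-0.2756 -0.7416 -0.1787]
 t19.51 [ 0.0002 -0.0228  0.075 ] f box [-0.5593  0.7821 -0.3969]
 t19.76 [ 0.     -0.0236  0.075 ] f box [-0.1828  0.6122 -0.6996]
 t20.01 [-0.     -0.0249  0.075 ] f box [0.2492 1.5557 0.2361]
 t20.26 [-0.     -0.0265  0.075 ] f box [-0.9564  1.4078 -0.688 ]
 t20.51 [-0.0001 -0.0281  0.075 ] f box [-0.113   1.0616  0.4769]
 t20.76 [-0.     -0.0297  0.075 ] f box [-0.8989  1.3737  0.6572]
 t21.01 [-0.0001 -0.0298  0.0751] f box [ 0.1777  6.3097 -2.1745]
 t21.26 [-0.0001 -0.03    0.0752] f box [ 2.4658 11.4814 -5.2849]
up t22.45 [-0.0002  0.0165  0.1988] f box [-0.9322 -0.1878  0.0158]
```

View pics/side3z.png

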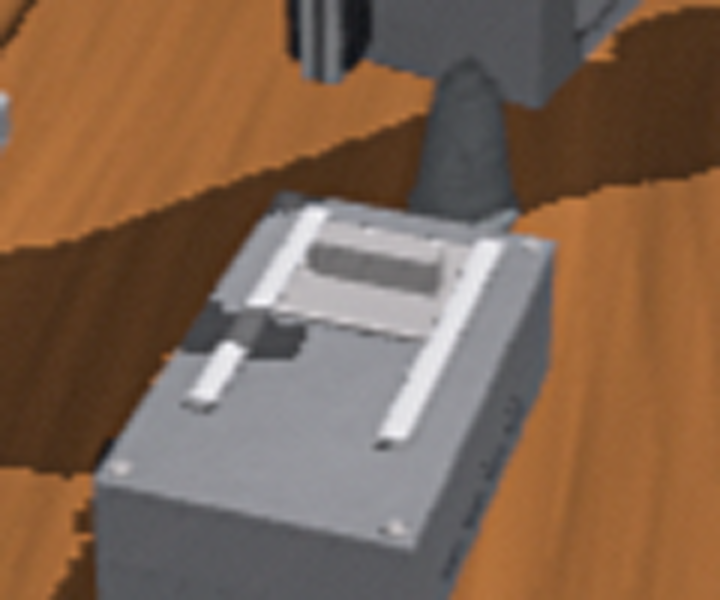

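The shutter is back at its closed stop: the rib spans about (310–440, 245–290), the plate covers the well, and the cone still stands. The finger positions at the two stops give about 64.6 mm of travel, against the 64 mm expected.

Run:
```python
from bench import manip
manip.hand_in()
```

```text
the job is handed in; nothing more can be done
```

I did the job in the order asked and handed it in at about 22.5 s on the clock, with the arm raised clear and touching nothing.

- **Opening:** I pushed the shutter by the rib's -y face with closed fingers until it met its stop at about 10 N. The side picture showed the well quite clear.
- **Pressing the key:** The fingertip reached 41.0 mm above the bench, the key's full 6 mm of travel, with about 15 N on it. It stayed there at least 1.2 s and was then released.
- **Closing:** I pushed the rib's +y face back until it met the closed stop at about 11 N. The travel between the two stops came to about 64.6 mm, against the 64 mm given. The last side picture shows the plate over the well.

The rib was never gripped. All the forces I read were under 20 N. The motions stayed over the drive box, apart from the first approach above the bench. In the last close-up the cone stands where it was. I took no final picture of the whole bench, so the lamp key and the other loose things were not checked at the end. No check failed or disagreed.

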